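# Set the counter timer, start it, stand it on its mat

## Robot

A 6-joint arm with a two-finger parallel gripper is mounted at the origin on a cart in front of the work surface, level with it; the furniture and walls round the work are solid. World frame = base frame: x ahead of the robot, y to its left, z up, the work surface at z = 0. Lengths are in m, angles in degrees, forces in N, time in s.
With the tool pointing down it reaches from about 0.4 to 0.825 m from the base axis. Payload 7 kg.
Tool frame: the origin (TCP) lies between the finger pads; the fingertips stand ahead of it and the grasp point (between the pads) lies 8 mm behind it (env.tip_extent is the z of the fingertips in the tool frame, in m); z points along the fingers, y is the line along which they close (so a half turn about z gives the same grasp; the last joint's range is limited). The gripper opens to 85 mm and grips with 20 to 120 N. Pads are 22 mm wide; open, the fingers measure 114 mm over their backs; the gripper's body (76 mm by 85 mm) begins 54 mm behind the grasp point. The pads swing forward as they close: fully open they stand 13 mm farther back than shut.
Start: joints at [86.923, 20.546, 0.682, 0, -70.136, -16.507], TCP at [0.226, 0.636, 0.242] pointing down, gripper open.
Joint ranges: [-176.03, 176.03], [-82.01, 121.73], [-58.28, 71.71], [-173.87, 95.51], [-174.79, -0.11], [-173.66, 173.66]. Speed limits (degrees/s): [136.94, 136.94, 172.46, 180, 180, 180].

## Interface

Orientations are given as [roll, pitch, yaw] about the fixed x, y, z axes, in that order (R = Rz(yaw) Ry(pitch) Rx(roll)).
In Python, from rig import env, viewer gives the robot as it stands.
- The arm moves only by the tool jog_arm, never from a script. Its argument "motion" is one flat list of numbers, 5 for each row, row after row: the shift along the world's x, y, z in m, then the turn about the world's z in degrees, then the opening, from 0 (shut) to 1 (fully open). In form: [dx, dy, dz, twist, jaw, dx, dy, dz, twist, jaw, ...]. A call has 1 to 12 rows; each row shifts and turns the commanded pose from where the row before left it; what a row does not reach is not made up. A row lasts 1/10 s, in which the tool goes at most 50 mm and 8.59 degrees, less where a joint would pass 70% of its speed; a pose out of reach is approached as far as the arm can. A call with a gripper value outside its range is refused whole. The fingers move at their own pace and stop on an object; the grip force is fixed at half the most. Time passes only in rows, so rows that do not move let the fingers close. It gives the time, the measured TCP pose, the force, the opening and the grip force at its end, in the units of the state.
- env.sense(): the state, without advancing time (a new reading comes with each control period).
- viewer.snapshot(name): name is "side" or "top"; returns the picture (480x640x3 uint8, red, green, blue); there is no depth.
- viewer.calibration(name): a dict with "fx", "fy", "cx", "cy" (pixels), "origin" and "attitude" of the camera in the world. Camera axes: x right, y down, z forward; pixel columns grow to the right and rows downward; lengths in m; the calibration is good to about 2 mm. A picture is of the moment at which its call begins. calibration takes no time and is no camera call.
- env.close_job(): hands the job in; it is judged then, once.
The state is a dict: "time_s": time; "qpos": joint angles; "joint_velocities": joint speeds; "effort": joint torques, N m; "ee_pos": TCP position; "tool_rot": TCP orientation; "force": force on the tool from outside, world axes, zero at the start; "wrist_torque": the same for the moment, N m; "gripper_width": finger opening in m; "grasp_force": force on a finger pad.
Only numpy, scipy, OpenCV 4.12 (cv2) and the standard library are available. Lean on these libraries where they do the work, as an engineer would, in place of code of your own. Each camera call takes 0.05 s, during which the arm holds its last target. There are 200 camera calls.

## Task

Set the kitchen timer: turn its dial clockwise until the white pointer meets the little red tab, pressing down as you turn so that the light timer neither spins nor slides on the worktop. Then press the green start button until it latches down, and finally stand the timer upright in the middle of the round cork mat, setting it down gently with the dial still at the red tab. Leave the spice jar, salt shaker, tin and mug alone.

Things in the scene. Friction and masses are not known exactly. Their poses are not given: they have to be found in the camera images.
- timer: white free-standing kitchen timer on four small rubber feet, a block 116 long (x) x 66 wide (y) mm, flat top 44 mm above its underside, about 0.25 kg; can be picked up across its 66 mm width. Origin: centre of the underside. x points to its back (dial end), -x to its front (green button end), z up. It starts on the worktop with x within 0.5 rad of straight away from the robot.
- dial_grip (a point): point on the dial's axis at the top of the orange grip bar, 18 mm behind the timer's centre, 78 mm above its underside when unpressed. The bar is 44 mm long, 14 mm thick, 25 mm tall and stands on a grey disc (52 mm diameter, upper face 24 mm below this point). x of this point points along the bar to the pointer.
- pointer (a point): end of the white pointer line on the dial's rim, 28 mm from the dial's axis, in line with the bar
- red_tab (a point): inner end of the red tab (6 mm wide) on the black ring round the dial, 28 mm from the dial's axis: where the pointer must come to. The tab cannot be moved or touched.
- timer_dial (a joint): angle of the dial on the timer, rad; 0 with the pointer to the timer's back (+x), growing clockwise seen from above; starts between -0.5 and 0.1 and stays where it is left. Turning takes about 0.16 N m, more than the feet of the unpressed timer can hold: unless the dial is pressed down with about 10 N the whole timer spins along.
- timer_tab (a joint): angle of the red tab round the same axis, same zero and sense as the dial; set between 0.6 and 0.95 and fixed during the run
- start_top (a point): centre of the top of the green start button (22 mm diameter), 38 mm in front of the timer's centre; stands 8 mm proud of the timer's top when up
- timer_start (a joint): start button travel, m: 0 up, 0.005 fully down; takes about 3 N to push and stays down where it is left
- timer_front (a point): middle of the timer's front end, 58 mm before its centre, 25 mm above its underside
- timer_back (a point): middle of the timer's back end, 58 mm behind its centre, 25 mm above its underside
- mat: round cork mat fixed on the worktop, 156 mm diameter, 5 mm thick; origin: centre of its underside
- tea_tin: short food tin, 76 mm diameter, 58 mm tall, bystander; origin under its centre
- mug: mug with grey-green rim and handle, pale with dark blots, 81x114x92 mm, bystander; origin under its centre
- spice_jar: spice jar with dark cap, 41 mm diameter, 105 mm tall, bystander; origin under its centre
- salt_shaker: glass salt shaker, 44 mm diameter, 90 mm tall, bystander; origin under its centre
- timer_shaft (a joint): how far the dial is pressed down, m: 0 up, 0.005 at the stop. The sprung shaft gives about 2.8 N at first touch and 2.8 N more for each mm, 17 N at the stop; it rises again when let go.
Not all that is in view belongs to the job. Several things have the shape of the mat; the one meant has the colours described above.

How it is judged (in metres and radians):
On the way, in this order (a step that is already met when the one before it is completed fails the run):
1. the dial's pointer stands at the red tab (within 4 mm at the rim), the button still up and the timer still where it stood (each end within 20 mm) (horizontal distance between pointer and red_tab below 0.004 m and value of joint timer_start below 0.002 m and distance of each of timer_front, timer_back from where it was at the start of the episode below 0.02 m), for 0.2 s.
2. the start button is pressed down, with the pointer at the tab (value of joint timer_start above 0.004 m and horizontal distance between pointer and red_tab below 0.004 m), for 0.2 s.
At the end, for the whole second after the job is handed in: The pointer is within 4 mm of the red tab, the start button is down (at least 4 of its 5 mm), and the timer stands upright and at rest on the cork mat, its centre within 20 mm of the mat's centre (all of step 2 and horizontal distance between timer and mat below 0.02 m and height (world z) of timer between 0.003 and 0.008 m and angle between timer's own z axis and vertical below 0.06 rad and linear speed of timer below 0.02 m/s); the robot touches nothing.
It fails at once if the timer spins or slides (either end more than 20 mm from where it stood) before the start button is down (value of joint timer_start below 0.003 m and distance of any of timer_front, timer_back from where it was at the start of the episode above 0.02 m).
It fails at once if the timer is tipped over (more than 0.6 rad) (angle between timer's own z axis and vertical above 0.6 rad).
It fails at once if the timer is dropped or slammed onto the mat (over 0.4 m/s within 25 mm above it) (horizontal distance between timer and mat below 0.08 m and height (world z) of timer below 0.03 m and linear speed of timer above 0.4 m/s).
It fails at once if a bystander is moved more than 30 mm (distance of any of tea_tin, mug, spice_jar, salt_shaker from where it was at the start of the episode above 0.03 m).
It also fails if it takes over 61 s, if anything falls off the work surface, if the arm or the gripper's body presses on something with over 40 N, if the wrist force passes 120 N, or if a joint passes its speed limit or range.

## Working session

There is one attempt and no reset: what is moved stays moved. The work goes in short steps, Python scripts to look and compute and a tool call to move; the robot and the scene stay as the last step left them, time stands still between calls to the robot, and variables do not carry over. Pictures are saved under pics/ and viewed, at most 10 in all, crops included, and the job is handed in when it is done.

Besides the shell and the picture viewer there is one more tool, called after "Call:" as name(argument=value, ...) on one line, values as JSON. jog_arm: Moves the arm, as the interface text tells. Its arguments: {"type":"object","properties":{"motion":{"type":"array","items":{"type":"number"}}},"required":["motion"]}

```bash
mkdir -p pics; ls; python3 - <<'E'
from rig import env, viewer
import cv2
for n in ("top","side"):
    cv2.imwrite(f"pics/{n}0.png",viewer.snapshot(n)[:,:,::-1]); print(n,viewer.calibration(n))
s=env.sense();print(s, env.tip_extent)
E
```

```text
pics
top {'fx': 521.3704884740669, 'fy': 521.3704884740669, 'cx': 323.4709659222427, 'cy': 233.20584673346514, 'origin': array([ 0.4176982 , -0.04674951,  0.98769297]), 'attitude': array([-174.28617086,    0.75777751,  -88.46032137])}
side {'fx': 526.3619205008881, 'fy': 526.3619205008881, 'cx': 323.35666744790825, 'cy': 230.13801323667155, 'origin': array([0.20730528, 0.68631127, 0.53460341]), 'attitude': array([-118.95700938,   -1.45952517, -156.23009611])}
{'time_s': 0.1, 'qpos': array([ 8.69215122e+01,  2.05876601e+01,  6.40105730e-01, -1.62976483e-02,
       -7.01376334e+01, -1.65063451e+01]), 'joint_velocities': array([-0.00651717, -0.06679394,  0.10327059,  0.0630225 , -0.03894487,
       -0.09022222]), 'effort': array([-1.61169679e-03, -5.84764802e+01,  2.94111872e+01,  6.95456967e+00,
       -3.15441946e-03,  9.79035519e-06]), 'ee_pos': array([0.22616081, 0.63554726, 0.24146641]), 'tool_rot': array([ 1.79913970e+02, -9.51536294e-03, -1.95903744e+01]), 'force': array([-0.36785769, -0.62249872, -0.08224811]), 'wrist_torque': array([-0.01656656, -0.01759988,  0.00084512]), 'grasp_force': 0.0, 'gripper_width': 0.08550366301591443} 0.011
```

View pics/top0.png

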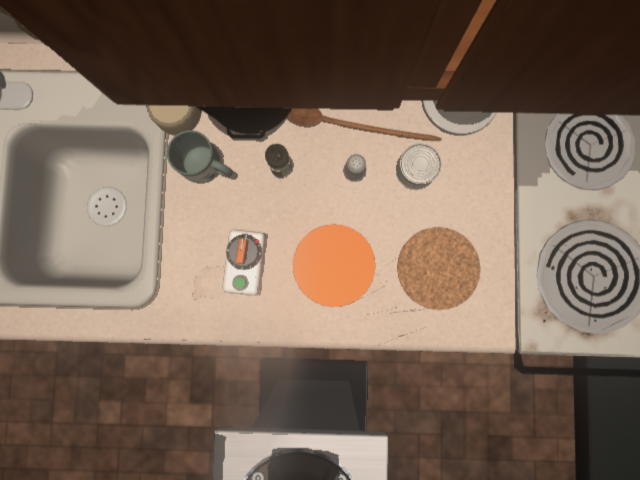

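View pics/side0.png

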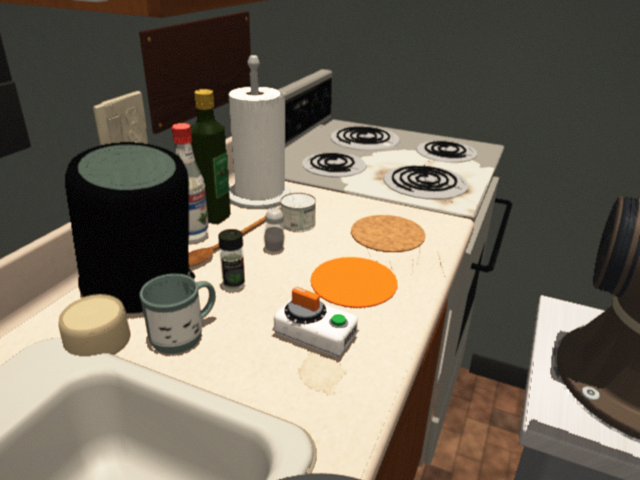

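The top view shows the timer at about (243,262) with the red tab near (258,242), and the button at (240,283). The cork mat is at (439,268), and the orange disc at (334,265) is a decoy.

```bash
cat > h.py <<'E'
import numpy as np, cv2
from scipy.spatial.transform import Rotation as R
from rig import env, viewer
def cast(n,px,z):
    c=viewer.calibration(n); px=np.atleast_2d(np.asarray(px,float))
    d=np.c_[(px[:,0]-c['cx'])/c['fx'],(px[:,1]-c['cy'])/c['fy'],np.ones(len(px))]
    d=R.from_euler('xyz',c['attitude'],degrees=True).apply(d)
    o=c['origin']; return o+d*((z-o[2])/d[:,2])[:,None]
def proj(n,p):
    c=viewer.calibration(n)
    q=R.from_euler('xyz',c['attitude'],degrees=True).inv().apply(np.atleast_2d(p)-c['origin'])
    return np.c_[q[:,0]/q[:,2]*c['fx']+c['cx'],q[:,1]/q[:,2]*c['fy']+c['cy']]
def blob(im,lo,hi,box,raw=False):
    h=cv2.cvtColor(im,cv2.COLOR_RGB2HSV); m=cv2.inRange(h,lo,hi)
    k=np.zeros_like(m); x0,y0,x1,y1=box; k[y0:y1,x0:x1]=255; m&=k
    n,l,s,c=cv2.connectedComponentsWithStats(m)
    i=1+np.argmax(s[1:,4]); pts=np.argwhere(l==i)[:,::-1].astype(np.float32)
    return (c[i],s[i],pts)
E
python3 - <<'E'
from h import *
im=cv2.imread('pics/top0.png')[:,:,::-1].copy()
c,s,p=blob(im,(5,60,40),(22,220,220),(385,215,495,320)); print('mat',c,s,cast('top',c,.005))
c,s,p=blob(im,(50,90,40),(85,255,255),(215,260,270,310)); print('btn',c,s,cast('top',c,.052))
c,s,p=blob(im,(5,120,60),(18,255,255),(215,220,270,280)); print('bar',c,s,cast('top',c,.078),cv2.minAreaRect(p))
w=blob(im,(0,0,150),(180,60,255),(222,225,268,298)); print('white',w[1],cv2.minAreaRect(w[2])); b=cv2.boxPoints(cv2.minAreaRect(w[2])); print(cast('top',b,.044))
cv2.imwrite('pics/crop1.png',cv2.resize(im[222:302,208:284,::-1],None,fx=7,fy=7,interpolation=cv2.INTER_CUBIC))
for n,px,z in (('jar',(277,163),.1),('salt',(356,162),.09),('tin',(420,160),.058)): print(n,cast('top',px,z))
E
```

```text
mat [440.0785777  267.16233538] [  385   215   110   105 11390] [[ 0.45722046 -0.25160843  0.005     ]]Traceback (most recent call last):
  File "<stdin>", line 4, in <module>
  File "h.py", line 17, in blob
    i=1+np.argmax(s[1:,4]); pts=np.argwhere(l==i)[:,::-1].astype(np.float32)
        ~~~~~~~~~^^^^^^^^^
    return _wrapfunc(a, 'argmax', axis=axis, out=out, **kwds)
    return bound(*args, **kwds)
ValueError: attempt to get argmax of an empty sequence
```

```bash
python3 - <<'E'
from h import *
im=cv2.imread('pics/top0.png')[:,:,::-1].copy()
h=cv2.cvtColor(im,cv2.COLOR_RGB2HSV); print(h[283,240],h[268,439],h[300,390],h[250,242])
c,s,p=blob(im,(0,110,20),(25,255,235),(385,215,495,320)); print('mat',c,s,cv2.minEnclosingCircle(p),cast('top',cv2.minEnclosingCircle(p)[0],.005))
c,s,p=blob(im,(35,80,30),(90,255,255),(215,265,270,310)); print('btn',c,s,cast('top',c,.052))
c,s,p=blob(im,(4,130,60),(18,255,255),(215,220,270,280)); print('bar',c,s,cast('top',c,.072),cv2.minAreaRect(p))
w=blob(im,(0,0,170),(180,35,255),(222,225,268,298)); print('white',w[1],cv2.minAreaRect(w[2])); b=cv2.boxPoints(cv2.minAreaRect(w[2])); print(cast('top',b,.044))
cv2.imwrite('pics/crop1.png',cv2.resize(im[222:302,208:284,::-1],None,fx=7,fy=7,interpolation=cv2.INTER_CUBIC))
E
```

```text
[ 52  79 167] [ 13 121 156] [ 13  63 218] [ 10 148 222]
mat [438.34952948 267.96370271] [ 398  228   82   81 5207] ((438.3901062011719, 267.945068359375), 41.12375259399414) [[ 0.4556702 -0.2484572  0.005    ]]
btn [240.53846154 280.46153846] [237 278   7   7  26] [[0.4221242  0.11437688 0.052     ]]
bar [240.64137931 251.65517241] [236 239  11  24 145] [[0.47256733 0.11291234 0.072     ]] ((240.75672912597656, 250.45945739746094), (7.233555316925049, 23.67345428466797), 9.462322235107422)
white [225 262  33  31 526] ((240.76219177246094, 277.1402587890625), (30.699968338012695, 27.71831512451172), 6.34019136428833)
[[0.40563426 0.14502257 0.044     ]
 [0.45542351 0.14173922 0.044     ]
 [0.4507467  0.0860764  0.044     ]
 [0.40105202 0.08964225 0.044     ]]
```

View pics/crop1.png

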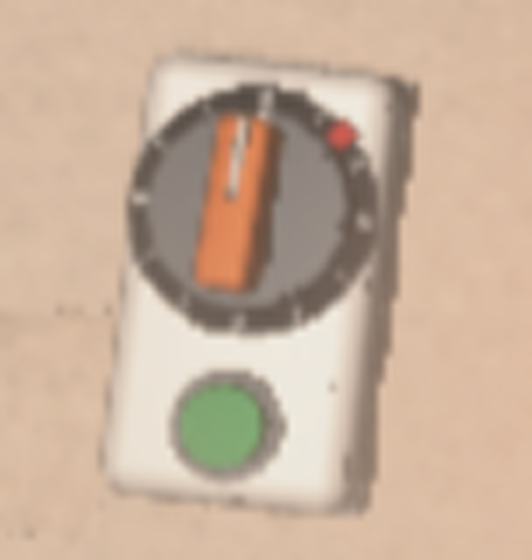

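The crop shows the dial centre near crop (253,208), the tab at (342,133), the button at (222,423), and the bar's top face running from (220,285) to (243,117). The timer's left edge leans about 6° clockwise.

```bash
python3 - <<'E'
from h import *
f=lambda x,y:(x/7-.43+208,y/7-.43+222)
P=lambda q,z:cast('top',f(*q),z)[0]
btn=P((220,424),.052); dial=P((253,208),.048); tab=P((342,133),.048)
b0,b1=P((220,285),.078),P((240,118),.078)
le0,le1=P((110,480),.042),P((152,70),.042)
re0,re1=P((345,500),.042),P((392,90),.042)
ang=lambda v:np.degrees(np.arctan2(v[1],v[0]))
print('btn',btn,'dial',dial,'bar',b0,b1,(b0+b1)/2)
print('yaw: b->d',ang(dial-btn),'edges',ang(le1-le0),ang(re1-re0),'bar',ang(b1-b0),'tab',ang(tab-dial),np.linalg.norm((tab-dial)[:2]),'bd',np.linalg.norm((dial-btn)[:2]))
# side check
im=cv2.imread('pics/side0.png')[:,:,::-1].copy()
c,s,p=blob(im,(50,120,30),(85,255,255),(320,305,360,335)); print('side btn',cast('side',c,.052))
c,s,p=blob(im,(3,150,60),(16,255,255),(285,280,325,313)); print('side bar box',s,proj('side',[(b0+b1)/2-[0,0,.012],dial]))
print(cv2.minAreaRect(p))
E
```

```text
btn [0.41905638 0.11701157 0.052     ] dial [0.47482165 0.11155937 0.048     ] bar [0.45354407 0.11394797 0.078     ] [0.49550176 0.11072377 0.078     ] [0.47452291 0.11233587 0.078     ]
yaw: b->d -5.584091463583215 edges -3.269371834113378 -4.331545763129208 bar -4.394207420914335 tab -48.01945705791421 0.02994563542930986 bd 0.056031173131742024
side btn [[0.42045259 0.11855693 0.052     ]]
side bar box [292 280  33  31 611] [[306.40768826 299.68674289]
 [306.33109403 309.07930194]]
((308.0, 295.0), (30.0, 32.0), 90.0)
```

Call:
jog_arm(motion=[0.019, -0.04, -0.002, 1.1, 1, 0.019, -0.04, -0.002, 1.1, 1, 0.019, -0.04, -0.002, 1.1, 1, 0.019, -0.04, -0.002, 1.1, 1, 0.019, -0.04, -0.002, 1.1, 1, 0.019, -0.04, -0.002, 1.1, 1, 0.019, -0.04, -0.002, 1.1, 1, 0.019, -0.04, -0.002, 1.1, 1, 0.019, -0.04, -0.002, 1.1, 1, 0.019, -0.04, -0.002, 1.1, 1, 0.019, -0.04, -0.002, 1.1, 1, 0.019, -0.04, -0.002, 1.1, 1])

```text
time_s: 1.3
ee_pos: [0.4545, 0.1542, 0.2183]
tool_rot: [-180.0, -0.0, -6.3]
force: [0.6, 1.3, 1.3]
gripper_width: 0.0852
grasp_force: 0.0
```

Call:
jog_arm(motion=[0.01, -0.021, -0.04, 0.6, 0.5, 0.01, -0.021, -0.04, 0.7, 0.5, 0, 0, -0.02, 0, 0.5, 0, 0, 0, 0, 0.5, 0, 0, 0, 0, 0.5])

```text
time_s: 1.8
ee_pos: [0.4745, 0.114, 0.1187]
tool_rot: [180.0, 0.0, -5.1]
force: [-0.1, 0.5, -0.5]
gripper_width: 0.0426
grasp_force: 0.0
```

```bash
python3 - <<'E'
from h import *
s=env.sense(); print(s['ee_pos'],s['tool_rot'],s['force'],s['gripper_width'])
im=viewer.snapshot('side'); cv2.imwrite('pics/s1.png',cv2.resize(im[200:400,230:430,::-1],None,fx=3,fy=3,interpolation=cv2.INTER_CUBIC))
E
```

```text
[0.4744764  0.11401187 0.1186506 ] [ 1.79963633e+02  1.37597097e-02 -5.07642084e+00] [-0.10361527  0.54574455 -0.45537331] 0.04259577574050255
```

View pics/s1.png

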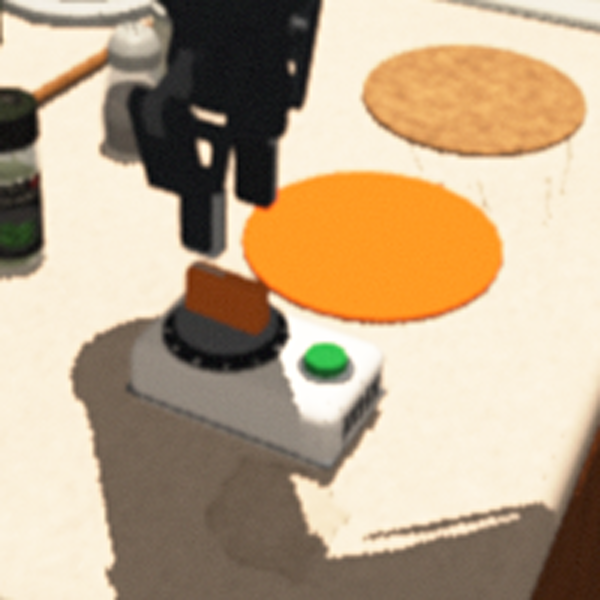

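The side view shows the fingers above and either side of the orange bar, centred on it within a few mm, so I'll go down and grip.

Call:
jog_arm(motion=[0, -0.0015, -0.03, 0, 0.5, 0, 0, -0.02, 0, 0.5, 0, 0, 0, 0, 0.3, 0, 0, 0, 0, 0.15, 0, 0, 0, 0, 0.05, 0, 0, 0, 0, 0.05, 0, 0, 0, 0, 0.05])

```text
time_s: 2.55
ee_pos: [0.475, 0.1129, 0.0694]
tool_rot: [-179.9, -0.1, -5.1]
force: [-0.6, 0.8, 3.3]
gripper_width: 0.0126
grasp_force: 62.0
```

Call:
jog_arm(motion=[0, 0, -0.002, 0, 0.05, 0, 0, -0.002, 0, 0.05, 0, 0, 0, 0, 0.05, 0, 0, 0, 0, 0.05])

```text
time_s: 2.95
ee_pos: [0.4751, 0.1129, 0.0656]
tool_rot: [-179.9, -0.1, -5.1]
force: [-3.1, 0.6, 12.0]
gripper_width: 0.0128
grasp_force: 63.5
```

Call:
jog_arm(motion=[0, 0, -0.001, 0, 0.05, 0, 0, 0, -4, 0.05, 0, 0, 0, -4, 0.05, 0, 0, 0, -4, 0.05, 0, 0, 0, -4, 0.05, 0, 0, 0, -4, 0.05])

```text
time_s: 3.55
ee_pos: [0.4754, 0.1135, 0.0649]
tool_rot: [-179.8, -0.1, -25.2]
force: [-5.2, 5.3, 13.9]
gripper_width: 0.0128
grasp_force: 63.6
```

```bash
python3 - <<'E'
from h import *
s=env.sense(); print(s['ee_pos'],s['tool_rot'],s['force'],s['wrist_torque'])
im=viewer.snapshot('side')
c,st,p=blob(im,(50,120,30),(85,255,255),(310,295,370,345)); print('side btn',cast('side',c,.052))
E
```

```text
[0.47541194 0.11352581 0.06492346] [-1.79837809e+02 -1.00042000e-01 -2.51887360e+01] [-5.20406297  5.26716045 13.89046978] [1.4418398  1.81986747 0.15398102]
side btn [[0.4208183  0.11858977 0.052     ]]
```

Call:
jog_arm(motion=[-0.0005, 0.0005, 0, -4, 0.05, 0, 0, 0, -4, 0.05, 0, 0, 0, -4, 0.05, 0, 0, 0, -4, 0.05, 0, 0, 0, -4, 0.05, 0, 0, 0, -3, 0.05, 0, 0, 0, 0, 0.05])

```text
time_s: 4.3
ee_pos: [0.476, 0.1144, 0.0653]
tool_rot: [-179.7, -0.1, -48.1]
force: [-1.1, 2.0, 12.5]
gripper_width: 0.0125
grasp_force: 63.5
```

```bash
python3 - <<'E'
from h import *
s=env.sense(); print(s['ee_pos'],s['tool_rot'],s['force'],s['wrist_torque'])
im=viewer.snapshot('side')
c,st,p=blob(im,(50,120,30),(85,255,255),(310,295,370,345)); print('side btn',cast('side',c,.052))
E
```

```text
[0.47596232 0.11436044 0.06526514] [-1.79713666e+02 -7.39846286e-02 -4.81097145e+01] [-1.09983875  1.99844616 12.52034139] [0.81423652 0.42234586 0.04965774]
side btn [[0.42073735 0.11865085 0.052     ]]
```

Now open while pressed, rise, and look from clear of it.

Call:
jog_arm(motion=[0, 0, 0, 0, 0.5, 0, 0, 0, 0, 0.5, 0, 0, 0, 0, 0.5, 0, 0, 0.03, 0, 0.5, 0, 0, 0.05, 0, 0.5, 0, 0.04, 0.05, 3, 0.5, 0, 0.05, 0.02, 8, 0.0, 0, 0.05, 0, 8, 0.0, 0, 0, 0, 0, 0.0])

```text
time_s: 5.25
ee_pos: [0.474, 0.245, 0.2012]
tool_rot: [-179.9, -0.0, -28.6]
force: [-0.4, -0.4, -1.1]
gripper_width: 0.0006
grasp_force: 0.0
```

```bash
python3 - <<'E'
from h import *
im=viewer.snapshot('top')
cv2.imwrite('pics/t2.png',cv2.resize(im[222:302,208:284,::-1],None,fx=7,fy=7,interpolation=cv2.INTER_CUBIC))
s=env.sense(); print(s['ee_pos'],s['tool_rot'])
E
```

```text
[0.4732394  0.24264878 0.20039733] [ 1.79956254e+02  2.73374480e-02 -2.88799481e+01]
```

View pics/t2.png

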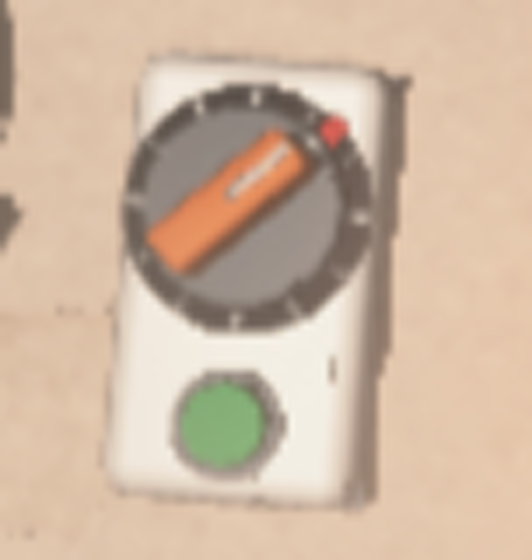

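The bar points at about 49.7° and the tab sits at about 48.4° clockwise from image up, so they're aligned. The timer has hardly moved, with the button at crop (220,422). Next I'll press the button with the fingers shut.

Call:
jog_arm(motion=[-0.013, -0.03, 0, 6, 0, -0.013, -0.03, 0, 6, 0, -0.013, -0.03, 0, 6, 0, -0.014, -0.0345, -0.02, 6, 0, 0, 0, -0.05, 0, 0, 0, 0, -0.04, 0, 0, 0, 0, 0, 0, 0, 0, 0, 0, 0, 0])

```text
time_s: 6.1
ee_pos: [0.4205, 0.1153, 0.0911]
tool_rot: [179.9, 0.1, -5.1]
force: [0.2, 1.4, 1.3]
gripper_width: 0.0003
grasp_force: 0.0
```

Call:
jog_arm(motion=[0, 0.0025, -0.024, 0, 0, 0, 0, -0.003, 0, 0, 0, 0, -0.003, 0, 0, 0, 0, -0.002, 0, 0, 0, 0, -0.0015, 0, 0, 0, 0, -0.001, 0, 0, 0, 0, 0, 0, 0])

```text
time_s: 6.8
ee_pos: [0.4213, 0.119, 0.0578]
tool_rot: [-180.0, -0.1, -5.0]
force: [-5.6, 0.3, 16.5]
gripper_width: 0.0002
grasp_force: 8.1
```

Call:
jog_arm(motion=[0, 0, 0, 0, 0, 0, 0, 0, 0, 0, 0, 0, 0.02, 0, 0, 0, 0, 0.04, 0, 0.5, 0, 0, 0.04, 0, 1, 0, 0, 0.02, 0, 1, 0, 0, 0, 0, 1, 0, 0, 0, 0, 1])

```text
time_s: 7.6
ee_pos: [0.4208, 0.1188, 0.1769]
tool_rot: [-179.9, -0.1, -5.1]
force: [0.4, -0.6, 0.4]
gripper_width: 0.0724
grasp_force: 0.0
```

```bash
python3 - <<'E'
from h import *
im=viewer.snapshot('side')
c,st,p=blob(im,(50,120,30),(85,255,255),(310,295,370,345)); print('side btn',cast('side',c,.047),cast('side',c,.052))
cv2.imwrite('pics/s3.png',cv2.resize(im[270:370,260:380,::-1],None,fx=6,fy=6,interpolation=cv2.INTER_CUBIC))
s=env.sense(); print(s['ee_pos'],s['tool_rot'],s['force'])
E
```

```text
side btn [[0.42185541 0.11573613 0.047     ]] [[0.41965536 0.12158694 0.052     ]]
[0.42039415 0.11843616 0.17611695] [-1.79986130e+02  1.35118821e-02 -5.09658813e+00] [-0.15053146  0.43120082 -0.81464887]
```

View pics/s3.png

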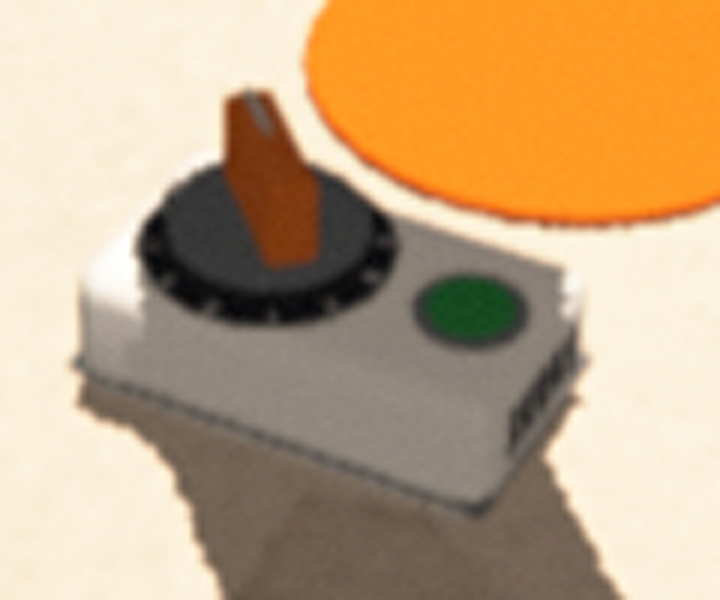

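The button is now down and almost flush with the top. Next comes the grasp across the timer's width.

Call:
jog_arm(motion=[0.02, -0.002, 0, 0.5, 1, 0.0175, -0.001, -0.01, 0, 1, 0, 0, -0.04, 0, 1, 0, 0, -0.04, 0, 1, 0, 0, -0.02, 0, 1, 0, 0, -0.015, 0, 1, 0, 0, -0.01, 0, 1, 0, 0, -0.01, 0, 1, 0, 0, -0.006, 0, 1])

```text
time_s: 8.55
ee_pos: [0.458, 0.1154, 0.0245]
tool_rot: [180.0, 0.0, -4.6]
force: [-0.2, 0.2, -0.6]
gripper_width: 0.0853
grasp_force: 0.0
```

Call:
jog_arm(motion=[0, 0, 0, 0, 0.85, 0, 0, 0, 0, 0.75, 0, 0, 0, 0, 0.7, 0, 0, 0, 0, 0.7, 0, 0, 0, 0, 0.7, 0, 0, 0, 0, 0.7])

```text
time_s: 9.15
ee_pos: [0.4585, 0.1157, 0.0259]
tool_rot: [-180.0, -0.0, -4.6]
force: [-2.6, 0.9, 6.3]
gripper_width: 0.0649
grasp_force: 68.9
```

Call:
jog_arm(motion=[0, 0, 0.005, 0, 0.65, 0, 0, 0.015, 0, 0.65, 0, 0, 0.03, 0, 0.65, 0, 0, 0.03, 0, 0.65, 0, 0, 0, 0, 0.65])

```text
time_s: 9.65
ee_pos: [0.4604, 0.1169, 0.1091]
tool_rot: [-179.8, -0.3, -4.5]
force: [1.2, 0.4, -1.5]
gripper_width: 0.0649
grasp_force: 68.3
```

```bash
python3 - <<'E'
from h import *
im=viewer.snapshot('side'); cv2.imwrite('pics/s4.png',cv2.resize(im[180:380,230:430,::-1],None,fx=3,fy=3,interpolation=cv2.INTER_CUBIC))
s=env.sense(); print(s['ee_pos'],s['tool_rot'],s['force'],s['wrist_torque'])
E
```

```text
[0.45928224 0.11638527 0.10725362] [-179.82599658   -0.18994775   -4.58240542] [-1.26210849 -0.12777778 -3.99607671] [-0.05424958  0.09707786  0.04303565]
```

View pics/s4.png

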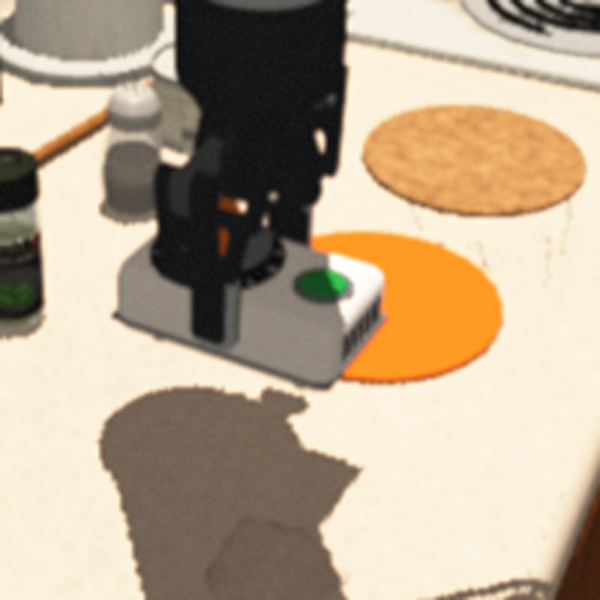

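The timer is held level and clear of the worktop. I'll carry it to the mat.

Call:
jog_arm(motion=[0, -0.015, 0, 0, 0.65, 0, -0.03, 0, 0, 0.65, 0, -0.035, 0, 0, 0.65, 0, -0.035, 0, 0, 0.65, 0, -0.035, 0, 0, 0.65, 0, -0.035, 0, 0, 0.65, 0, -0.035, 0, 0, 0.65, -0.001, -0.035, 0, 0, 0.65, -0.001, -0.035, 0, 0, 0.65, -0.001, -0.035, 0, 0, 0.65, 0, -0.03, 0, 0, 0.65, 0, -0.01, 0, 0, 0.65])

```text
time_s: 10.9
ee_pos: [0.4535, -0.2519, 0.1037]
tool_rot: [-180.0, 0.2, -4.7]
force: [-0.1, 0.0, -2.4]
gripper_width: 0.0646
grasp_force: 68.0
```

Call:
jog_arm(motion=[0, 0, 0, 0, 0.65, 0, 0, 0, 0, 0.65, 0, 0, 0, 0, 0.65])

```text
time_s: 11.2
ee_pos: [0.4548, -0.2487, 0.105]
tool_rot: [-180.0, 0.1, -4.6]
force: [0.2, 0.8, -2.2]
gripper_width: 0.0646
grasp_force: 68.0
```

Call:
jog_arm(motion=[0.001, 0, -0.02, 0, 0.65, 0, 0, -0.02, 0, 0.65, 0, 0, -0.015, 0, 0.65, 0, 0, -0.01, 0, 0.65, 0, 0, -0.004, 0, 0.65, 0, 0, -0.002, 0, 0.65, 0, 0, 0, 0, 0.65, 0, 0, 0, 0, 0.65])

```text
time_s: 12.0
ee_pos: [0.4567, -0.2495, 0.035]
tool_rot: [180.0, -0.1, -4.6]
force: [0.9, 0.1, -2.3]
gripper_width: 0.0651
grasp_force: 68.1
```

Call:
jog_arm(motion=[0, 0, -0.0015, 0, 0.65, 0, 0, -0.001, 0, 0.65, 0, 0, -0.001, 0, 0.65, 0, 0, -0.001, 0, 0.65, 0, 0, 0, 0, 0.65, 0, 0, 0, 0, 0.65])

```text
time_s: 12.6
ee_pos: [0.4563, -0.2495, 0.0309]
tool_rot: [180.0, -0.0, -4.6]
force: [-2.3, 2.5, 10.1]
gripper_width: 0.0651
grasp_force: 69.7
```

Contact with the mat (10 N upward). I'll ease off a touch, open, and retreat.

Call:
jog_arm(motion=[0, 0, 0.0005, 0, 0.65, 0, 0, 0, 0, 0.85, 0, 0, 0, 0, 1, 0, 0, 0, 0, 1, 0, 0, 0, 0, 1, 0, 0, 0.01, 0, 1, 0, 0, 0.03, 0, 1, 0, 0, 0.05, 0, 1, 0, 0, 0.05, 0, 1, 0, 0.05, 0.02, 0, 1, 0, 0.05, 0, 0, 1, 0, 0.05, 0, 0, 1])

```text
time_s: 13.8
ee_pos: [0.4563, -0.1018, 0.1908]
tool_rot: [-180.0, -0.2, -4.7]
force: [1.3, 1.0, 0.0]
gripper_width: 0.0857
grasp_force: 0.0
```

Call:
jog_arm(motion=[0, 0.04, 0, 0, 1, 0, 0.02, 0, 0, 1, 0, 0, 0, 0, 1, 0, 0, 0, 0, 1])

```text
time_s: 14.2
ee_pos: [0.4562, -0.0426, 0.1896]
tool_rot: [-180.0, -0.0, -4.5]
force: [0.4, -1.0, 1.1]
gripper_width: 0.0857
grasp_force: 0.0
```

```bash
python3 - <<'E'
from h import *
im=viewer.snapshot('top'); cv2.imwrite('pics/t5.png',cv2.resize(im[222:314,390:490,::-1],None,fx=6,fy=6,interpolation=cv2.INTER_CUBIC))
print(env.sense()['ee_pos'])
E
```

```text
[ 0.45622322 -0.04316874  0.18941911]
```

View pics/t5.png

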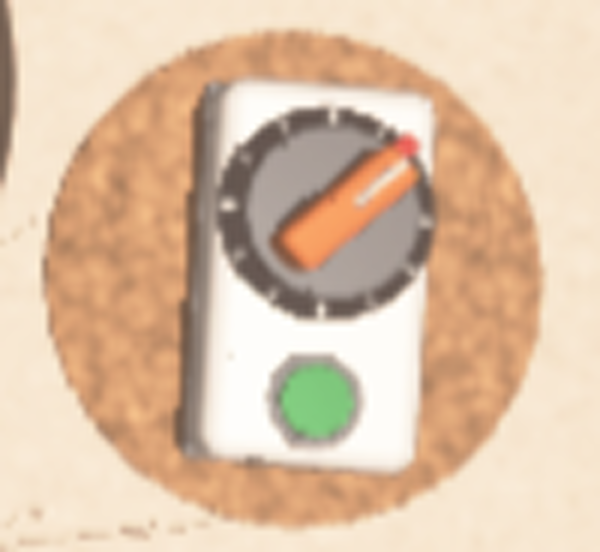

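The timer stands centred on the cork mat (mat centre about (294,277) in the crop, timer base within a few mm once its height is allowed for). The bar is in line with the tab at (406,147), and the button is down.

```bash
python3 -c "
from rig import env
print(env.close_job())"
```

```text
the job is handed in; nothing more can be done
None
```

I've handed the job in at about 14 s of the 61 s allowed: the dial is at the red tab, the start button is latched down, and the timer stands upright near the middle of the cork mat. The hand-in gave no verdict; this is what the last camera views show.

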